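# Return the blue cuff gauge to its dock

### The job

The flat blue-handled cuff gauge has been left lying on the glove inspection bench. Slide its blade, rounded end first, into the slot of the blue dock until it is fully home at the back, lying flat, and let go. Leave the orange gauge alone in its own dock.

Things in the scene. Friction and masses are not known exactly. Their poses are not given: they have to be found in the camera images.
- blue_gauge: Loose flat gauge, 0.1-0.2 kg, lying on the bench: aluminium blade 5 mm thick, 70 wide, 117 long, front end a half disc, with an upright blue grip block. Origin: blade's underside (at bench height), below the grip's centre. x runs along the blade to its rounded tip (x = +95; square rear end x = -22), z up. Grip: 40 long in x, 18 thick in y (pinch across y), from 5 to 50 mm above the underside.
- blue_tip (a point): Foremost point of the blue gauge's rounded blade end, at mid thickness: 95 mm ahead of the gauge's origin, 2.5 mm above its underside. Axes as the gauge's.
- blue_dock: Fixed blue dock, one of three alike (blue, orange, green), mouth roughly to the robot: two rails, lips over them (46 mm gap open above), back wall, no floor: the blade slides on the bench. Origin: middle of the mouth, bench level; x into the slot, z up. Slot 96 wide, 20 high under the lips, 70 deep. Outside 80 x 116, 26 tall. Blade fully home: grip outside, its centre 25 mm before the mouth.
- orange_gauge: Same size and shape as the blue gauge, with an orange grip: loose, already lying with its blade in the orange dock beside the others. Origin and axes as for the blue gauge. To be left where it is.
Things that resemble listed ones, but are neither listed nor needed, are in the scene too. There is more than one size of the blue_dock; the job needs the larger.

How it is judged:
At the end, for the whole second after the job is handed in: The blue blade's tip is in the blue slot, within 18 mm of the back wall and 30 mm of the middle line, grip outside; blade flat (tilt under 7 deg), within 15 deg of the slot's direction, lifted under 14 mm, at rest; the orange gauge within 20 mm of its start (x of blue_tip in the frame of blue_dock between 0.052 and 0.08 m and y of blue_tip in the frame of blue_dock between -0.03 and 0.03 m and z of blue_tip in the frame of blue_dock below 0.017 m and x of blue_gauge in the frame of blue_dock below 0 m and angle between the x axis of blue_gauge and the x axis of blue_dock, either way round below 0.26 rad and angle between blue_gauge's own z axis and vertical below 0.12 rad and linear speed of blue_gauge below 0.02 m/s and distance of orange_gauge from where it was at the start of the episode below 0.02 m); the robot touches nothing.
It fails at once if the orange gauge is shifted by more than 30 mm (distance of orange_gauge from where it was at the start of the episode above 0.03 m).
It also fails if it takes over 38 s, if anything falls off the work surface, if the arm or the gripper's body presses on something with over 40 N, if the wrist force passes 120 N, or if a joint passes its speed limit or range.

### The arm

A 6-joint arm with a two-finger parallel gripper is mounted at the origin on the work surface. World frame = base frame: x ahead of the robot, y to its left, z up, the work surface at z = 0. Lengths are in m, angles in rad, forces in N, time in s.
With the tool pointing down it reaches from about 0.3 to 0.775 m from the base axis. Payload 14.6 kg.
Tool frame: the origin (TCP) lies at the centre of the arm's flange, where the gripper is bolted on; the fingertips stand 199 mm ahead of it and the grasp point (between the pads) lies ctrl.tcp_to_grasp ahead of it (ctrl.tcp_to_grasp is the distance from the TCP to the grasp point, in m); z points along the fingers, y is the line along which they close (so a half turn about z gives the same grasp; the last joint's range is limited). The gripper opens to 94 mm and grips with 3 to 60 N. Pads are 16 mm wide; open, the fingers measure 119 mm over their backs; the gripper's body (75 mm by 177 mm) begins 78 mm behind the grasp point.
Start: joints at [-1.184, 0.3, 1.521, -0, 1.321, -0.067], TCP at [0.241, -0.494, 0.405] pointing down, gripper open.
Joint ranges: [-3.03, 3.03], [-0.79, 2.21], [0.23, 2.52], [-1.04, 4.18], [0, 3.07], [-2.55, 2.55]. Speed limits (rad/s): [2.22, 2.22, 2.57, 3.14, 3.14, 3.14].

### API

Orientations are given as [roll, pitch, yaw] about the fixed x, y, z axes, in that order (R = Rz(yaw) Ry(pitch) Rx(roll)).
In Python, from station import ctrl gives the robot as it stands. The module is installed in compiled form; this text tells all that it offers.
- The arm moves only by the shell command python3 -m jog 'ROWS' [OPENING] [FORCE]. ROWS is JSON, a list of rows, each a list of 6 numbers: the shift along the tool's x, y, z in cm, then the turn, a rotation vector about the tool's x, y, z in rad. In form: [[tx, ty, tz, ax, ay, az], ...]. A call has 1 to 8 rows; each row is the pose to reach, as a shift and turn from the pose commanded when the call began, along the tool's axes at that moment; what a row does not reach only later rows make up. A row lasts 1/10 s, in which the tool goes at most 50 mm and 8.59 degrees, less where a joint would pass 70% of its speed; a pose out of reach is approached as far as the arm can. A call with a gripper value outside its range is refused whole. OPENING is the opening in per cent of the stroke, from 0 (shut) to 100 (fully open), set as the call begins (- or left out, the last holds). The fingers move at their own pace and stop on an object; FORCE is the grip in N (left out, the last holds). Time passes only in rows, so rows that repeat a pose let the fingers close. It gives the time, the measured TCP pose, the force, the opening and the grip force at its end, in the units of the state.
- ctrl.get_obs(): the state, without advancing time (a new reading comes with each control period).
- ctrl.camera(name): name is "scene" or "top"; returns a dict with "img" (480x640x3 uint8, blue, green, red), "intrinsics" (3x3 intrinsics, pixels), "R" (3x3) and "t" (3): a world point X has camera coordinates R X + t. Camera axes: x right, y down, z forward; pixel columns grow to the right and rows downward; lengths in m; the calibration is good to about 2 mm. A picture is of the moment at which its call begins. There is no depth.
- ctrl.hand_in(): hands the job in; it is judged then, once.
The state is a dict: "time_s": time; "qpos": joint angles; "joint_vel": joint speeds; "tau": joint torques, N m; "ee_pos": TCP position; "eef_rot": TCP orientation; "force": force on the tool from outside, world axes, zero at the start; "moment": the same for the moment, N m; "grip_width": finger opening in m; "grip_force": force on a finger pad.
Only numpy, scipy, OpenCV 4.12 (cv2) and the standard library are available. Lean on these libraries where they do the work, as an engineer would, in place of code of your own. Each camera call takes 0.05 s, during which the arm holds its last target. There are 200 camera calls.

## Working session

There is one attempt and no reset: what is moved stays moved. The work goes in short steps, Python scripts to look and compute and a shell command to move; the robot and the scene stay as the last step left them, time stands still between calls to the robot, and variables do not carry over. Pictures are saved under pics/ and viewed, at most 10 in all, crops included, and the job is handed in when it is done.

```bash
mkdir -p pics; python3 - <<'E'
from station import ctrl
import cv2,numpy as np
for n in("scene","top"):
    c=ctrl.camera(n); cv2.imwrite(f"pics/{n}0.png",c["img"]); np.savez(n+"0.npz",**c)
    print(n,c["intrinsics"].tolist(),(-c["R"].T@c["t"]).round(3),c["R"].round(3).tolist())
o=ctrl.get_obs();print(o["time_s"],o["ee_pos"],o["eef_rot"],ctrl.tcp_to_grasp,o["grip_width"])
E
```

```text
scene [[524.4143389170708, 0.0, 327.0153535436301], [0.0, 524.4143389170708, 240.90960332208948], [0.0, 0.0, 1.0]] [0.866 0.416 0.635] [[-0.8, 0.6, 0.008], [0.45, 0.609, -0.653], [-0.396, -0.519, -0.758]]
top [[486.9467322666094, 0.0, 314.90987201733316], [0.0, 486.9467322666094, 245.04497055698954], [0.0, 0.0, 1.0]] [0.503 0.011 0.787] [[-0.013, -1.0, 0.026], [-0.999, 0.012, -0.047], [0.047, -0.026, -0.999]]
0.1 [ 0.24108919 -0.49430352  0.4041658 ] [-3.14058623e+00 -5.04088093e-05  4.53775185e-01] 0.1804 0.0937686244859293
```

View pics/scene0.png

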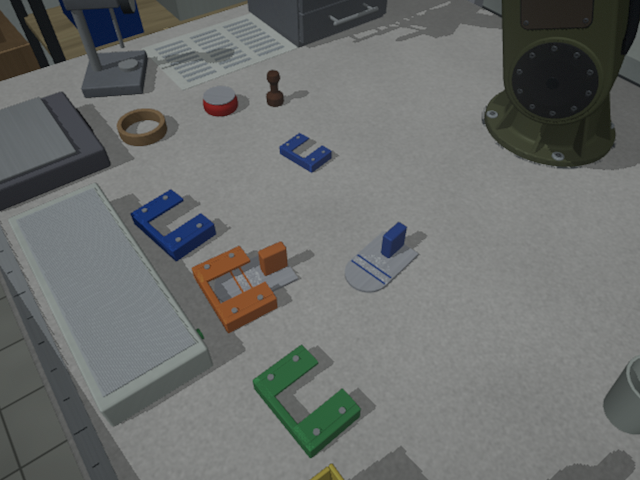

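View pics/top0.png

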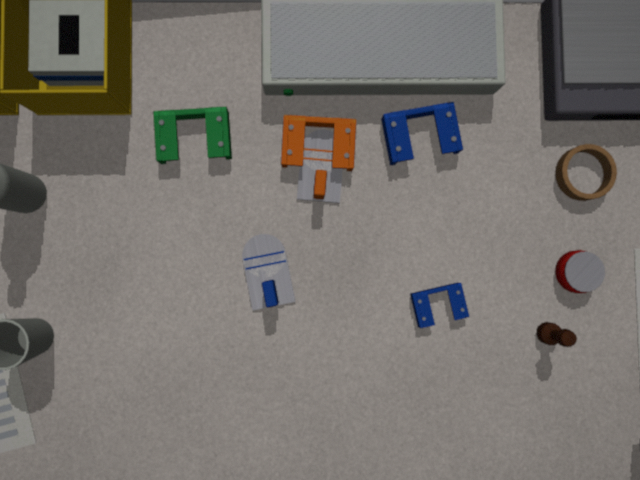

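The large blue dock is at top px (422,132) and the smaller look-alike at (440,305). The larger one fits the sizes given. The blue gauge is at (268,275) with its rounded tip up the image, and the orange gauge sits in the orange dock at (320,150). Next I measure these and check them in a crop.

```bash
cat >h.py <<'E'
import cv2,numpy as np
def ray(c,uv,z):
    K,R,t=c["intrinsics"],c["R"],c["t"]; o=-R.T@t
    uv=np.atleast_2d(uv).astype(float)
    d=(np.c_[uv,np.ones(len(uv))]@np.linalg.inv(K).T)@R
    return (o+d*((z-o[2])/d[:,2])[:,None])[:,:2]
def blobs(img,lo=(105,110,40),hi=(130,255,255),amin=60):
    m=cv2.inRange(cv2.cvtColor(img,cv2.COLOR_BGR2HSV),lo,hi)
    cs,_=cv2.findContours(m,cv2.RETR_EXTERNAL,cv2.CHAIN_APPROX_NONE)
    return [k for k in cs if cv2.contourArea(k)>amin]
E
python3 - <<'E'
from h import *
for n in("top","scene"):
    c=dict(np.load(n+"0.npz"))
    for k in blobs(c["img"]):
        a=cv2.contourArea(k);M=k.reshape(-1,2).mean(0)
        for z in(.026,.05):
            w=ray(c,k.reshape(-1,2),z).astype(np.float32)*1000
            r=cv2.minAreaRect(w);print(n,a,M.round(),z,np.round(r[0],1),np.round(r[1],1),round(r[2],1))
    if n=="top":
        hsv=cv2.cvtColor(c["img"],cv2.COLOR_BGR2HSV); print("hsv grip/blade/bench/dock",hsv[292,270],hsv[283,262],hsv[280,200],hsv[130,398])
c=dict(np.load("top0.npz"))["img"]
a=cv2.resize(c[85:185,370:480],None,fx=3.6,fy=3.6,interpolation=2); b=cv2.resize(c[225:325,220:330],None,fx=3.6,fy=3.6,interpolation=2)
cv2.imwrite("pics/crop.png",np.hstack([a,b]))
E
```

```text
top 1078.5 [439. 302.] 0.026 [ 442.9 -202.9] [55.4 81.3] 12.1
top 1078.5 [439. 302.] 0.05 [ 444.8 -196.1] [53.6 78.8] 12.1
top 273.0 [270. 293.] 0.026 [465.   62.4] [39.9 18.7] 10.1
top 273.0 [270. 293.] 0.05 [466.2  60.8] [38.6 18.1] 10.1
top 2335.0 [421. 129.] 0.026 [ 716.2 -181.4] [ 82.3 118.9] 9.7
top 2335.0 [421. 129.] 0.05 [ 709.5 -175.3] [ 79.7 115.1] 9.7
hsv grip/blade/bench/dock [109 214 111] [112 144 103] [  9  18 139] [110 213 109]
scene 513.0 [393. 240.] 0.026 [463.5  57.5] [70.  32.7] 13.9
scene 513.0 [393. 240.] 0.05 [479.3  71.6] [67.2 31.4] 13.9
scene 2337.5 [171. 224.] 0.026 [ 720.  -175.5] [ 85.9 133.4] 9.6
scene 2337.5 [171. 224.] 0.05 [ 725.8 -152.2] [ 82.5 128.1] 9.6
scene 781.0 [303. 152.] 0.026 [ 452.3 -194. ] [66.2 89.1] 12.2
scene 781.0 [303. 152.] 0.05 [ 468.6 -170. ] [63.6 85.6] 12.2
scene 860.5 [100.  25.] 0.026 [ 575.4 -858.4] [194.4  60.2] 76.4
scene 860.5 [100.  25.] 0.05 [ 586.8 -808.2] [186.8  57.8] 76.4
scene 534.0 [129.  19.] 0.026 [ 511.  -847.7] [178.5  55.9] 73.2
scene 534.0 [129.  19.] 0.05 [ 525.  -797.9] [171.4  53.7] 73.2
scene 82.0 [67. 12.] 0.026 [ 615.1 -966.5] [150.3  16. ] 82.6
scene 82.0 [67. 12.] 0.05 [ 625. -912.] [144.4  15.4] 82.6
```

View pics/crop.png

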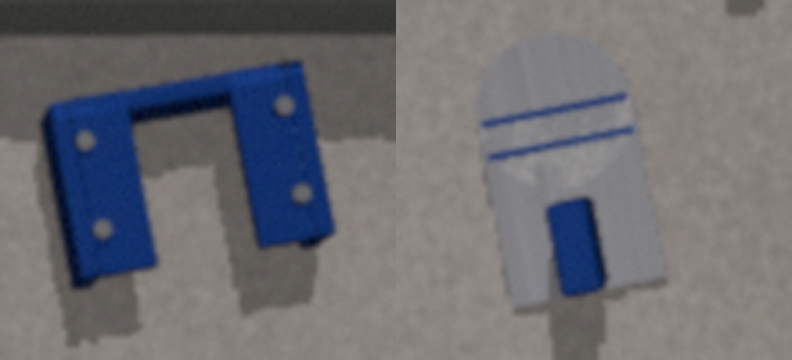

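The crop confirms it. The larger dock measures 82x119 mm against the 80x116 given (the other is 55x81). It opens toward the robot at yaw 9.7°. The gauge's grip is at about (466,60) mm, yaw 10.1°, tip away from the robot.

```bash
cat >>h.py <<'E'
from scipy.spatial.transform import Rotation as Ro
def go(o,p,yaw):
    R=Ro.from_euler("xyz",o["eef_rot"]); T=Ro.from_euler("xyz",[np.pi,0,yaw])
    print("cm",((R.inv().apply(np.array(p)-o["ee_pos"]))*100).round(2),"rv",(R.inv()*T).as_rotvec().round(3))
E
python3 - <<'E'
from h import *; from station import ctrl
o=ctrl.get_obs(); go(o,[.4665,.060,.30],.174)
E
```

```text
cm [ 44.56 -39.93  10.46] rv [-0.001  0.     0.28 ]
```

```bash
python3 -m jog '[[44.5,-39.9,10.4,0,0,0.28],[44.5,-39.9,10.4,0,0,0.28],[44.5,-39.9,10.4,0,0,0.28],[44.5,-39.9,10.4,0,0,0.28],[44.5,-39.9,10.4,0,0,0.28],[44.5,-39.9,10.4,0,0,0.28],[44.5,-39.9,10.4,0,0,0.28],[44.5,-39.9,10.4,0,0,0.28]]' 100; python3 - <<'E'
from h import *; from station import ctrl
o=ctrl.get_obs(); go(o,[.4665,.060,.30],.174); print(o["qpos"])
E
```

```text
time_s: 0.9
ee_pos: [0.3897, -0.1273, 0.3358]
eef_rot: [3.141, -0.0, 0.174]
force: [1.3, -1.1, 0.1]
grip_width: 0.094
grip_force: 0.0
cm [ 10.8  -17.12   3.58] rv [ 0. -0. -0.]
[-4.05112475e-01  6.29337067e-02  1.97306175e+00  5.24307868e-05
  1.10533641e+00  9.92125846e-01]
```

```bash
python3 -m jog '[[10,-16,3.3,0,0,0],[10,-16,3.3,0,0,0],[10,-16,3.3,0,0,0],[10,-16,3.3,0,0,0],[10,-16,3.3,0,0,0],[10,-16,3.3,0,0,0],[10,-16,3.3,0,0,0]]'; python3 - <<'E'
from h import *; from station import ctrl
c=ctrl.camera("top"); cv2.imwrite("pics/top1.png",c["img"])
o=ctrl.get_obs(); go(o,[.4665,.060,.212],.174)
E
```

```text
time_s: 1.6
ee_pos: [0.4601, 0.0449, 0.3031]
eef_rot: [3.142, 0.0, 0.173]
force: [-0.0, -0.9, -0.1]
grip_width: 0.094
grip_force: 0.0
cm [ 0.89 -1.4   9.13] rv [ 0.    -0.    -0.002]
```

View pics/top1.png

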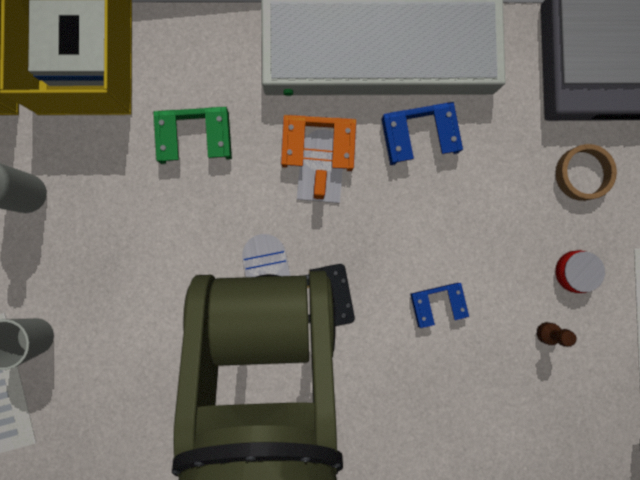

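The hand is over the gauge and nothing else has moved; the gauge's blade still shows at px (265,255). Centre and descend.

```bash
python3 -m jog '[[0.9,-1.4,0,0,0,0],[0.9,-1.4,3,0,0,0],[0.9,-1.4,6,0,0,0],[0.9,-1.4,8,0,0,0],[0.9,-1.4,9,0,0,0],[0.9,-1.4,9,0,0,0],[0.9,-1.4,9,0,0,0]]'; python3 - <<'E'
from h import *; from station import ctrl
c=ctrl.camera("scene"); cv2.imwrite("pics/s2.png",c["img"][150:350,250:500].repeat(3,0).repeat(3,1))
o=ctrl.get_obs(); go(o,[.4665,.060,.212],.174)
E
```

```text
time_s: 2.35
ee_pos: [0.467, 0.0606, 0.214]
eef_rot: [3.141, -0.001, 0.173]
force: [0.1, -0.5, 0.5]
grip_width: 0.0938
grip_force: 0.0
cm [-0.07  0.06  0.22] rv [ 0.    -0.002 -0.001]
```

View pics/s2.png

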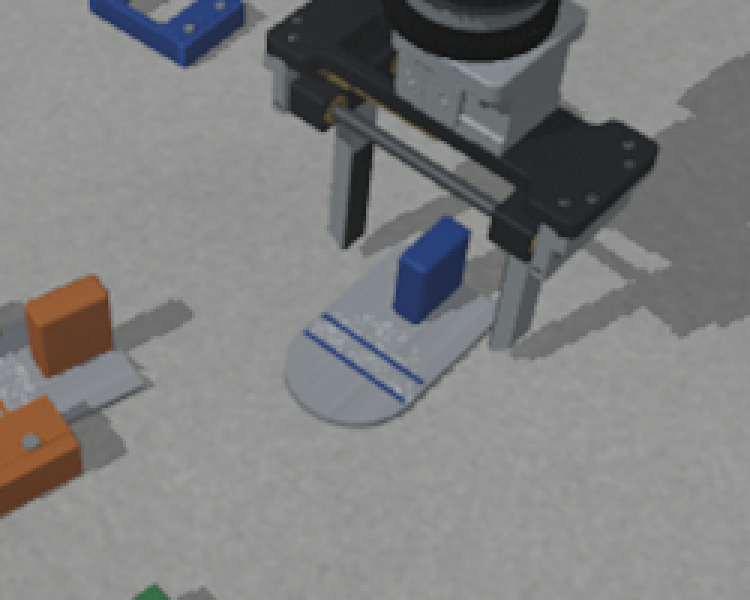

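The fingers straddle the grip (crop px 435,270), one on each side. Close.

```bash
python3 -m jog '[[0,0,0,0,0,0],[0,0,0,0,0,0],[0,0,0,0,0,0],[0,0,0,0,0,0],[0,0,0,0,0,0],[0,0,0,0,0,0],[0,0,0,0,0,0],[0,0,0,0,0,0]]' 0 40; python3 -m jog '[[0,0,0,0,0,0],[0,0,-0.5,0,0,0],[0,0,-1,0,0,0],[0,0,-2,0,0,0],[0,0,-3,0,0,0],[0,0,-4,0,0,0],[0,0,-4,0,0,0],[0,0,-4,0,0,0]]'; python3 - <<'E'
from h import *; from station import ctrl
o=ctrl.get_obs(); go(o,[.535,-.2135,.252],.169)
E
```

```text
time_s: 3.2
ee_pos: [0.4668, 0.061, 0.2131]
eef_rot: [3.142, 0.0, 0.174]
force: [0.0, -0.1, 0.9]
grip_width: 0.0334
grip_force: 0.0
time_s: 4.0
ee_pos: [0.4667, 0.061, 0.2533]
eef_rot: [3.142, -0.001, 0.174]
force: [-0.8, 0.1, -0.3]
grip_width: 0.0174
grip_force: 40.0
cm [ 1.98 28.22  0.13] rv [ 0.    -0.001  0.005]
```

```bash
python3 -m jog '[[2,4,0,0,0,0],[2,8,0,0,0,0],[2,12,0,0,0,0],[2,16,0,0,0,0],[2,20,0,0,0,0],[2,24,0,0,0,0],[2,28.2,0,0,0,0],[2,28.2,0,0,0,0]]'; python3 -m jog '[[0,0,0,0,0,0],[0,0,0,0,0,0]]'; python3 - <<'E'
from h import *; from station import ctrl
c=ctrl.camera("scene"); cv2.imwrite("pics/s3.png",c["img"][80:330,80:380].repeat(2,0).repeat(2,1));np.savez("s3.npz",**c)
c=ctrl.camera("top");cv2.imwrite("pics/t3.png",c["img"][60:300,260:560].repeat(2,0).repeat(2,1));np.savez("t3.npz",**c)
o=ctrl.get_obs(); go(o,[.535,-.2135,.252],.169)
E
```

```text
time_s: 4.8
ee_pos: [0.5351, -0.2173, 0.2524]
eef_rot: [3.141, 0.0, 0.17]
force: [0.5, 0.9, -1.7]
grip_width: 0.0175
grip_force: 40.0
time_s: 5.0
ee_pos: [0.5351, -0.2125, 0.2526]
eef_rot: [-3.141, 0.001, 0.174]
force: [1.1, 0.7, -0.7]
grip_width: 0.0175
grip_force: 40.0
cm [-0.05  0.12  0.1 ] rv [-0.     0.     0.006]
```

View pics/s3.png

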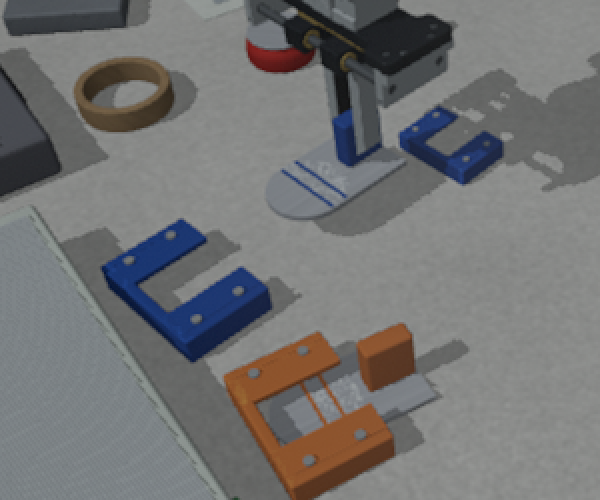

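View pics/t3.png

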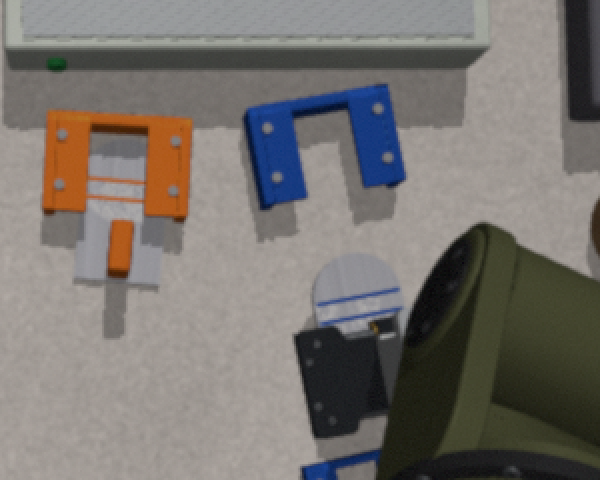

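Both views show the gauge held straight and flat, with its tip at top-crop px (355,253) and the dock ahead at (325,145). The orange gauge is untouched. I triangulate the ends of the front stripe to get the blade's height and lateral offset.

```bash
python3 - <<'E'
from h import *
t=dict(np.load("t3.npz"));s=dict(np.load("s3.npz"))
P=[c["intrinsics"]@np.c_[c["R"],c["t"]] for c in(t,s)]
a=np.array([[318,304],[400,289]])/2.+[260,60]; b=np.array([[331,205],[282,170]])/2.+[80,80]
X=cv2.triangulatePoints(P[0],P[1],a.T.copy(),b.T.copy());X=(X[:3]/X[3]).T;print(X.round(4))
def fr(p,o,y): d=np.array(p)-o;return (d[0]*np.cos(y)+d[1]*np.sin(y),-d[0]*np.sin(y)+d[1]*np.cos(y))
m=X.mean(0)[:2]
print("gauge frame mid stripe about tcp",fr(m,[.5351,-.2125],.174),"in dock",fr(m,[.6776,-.1892],.169))
# dock now, both rail front-outer top-rect
for k in blobs(t["img"]):
    r=cv2.minAreaRect(ray(t,k.reshape(-1,2),.026).astype(np.float32)*1000);print(np.round(r[0],1),np.round(r[1],1),r[2])
# dock screws (top plane z~.026)
q=np.array([[268,128],[378,108],[277,177],[388,157]])/2.+[260,60]; print(ray(t,q,.026).round(4),ray(t,q,.026).mean(0))
E
```

```text
[[ 0.5878 -0.1704  0.0427]
 [ 0.5985 -0.2346  0.0411]]
gauge frame mid stripe about tcp (np.float64(0.058873161593721676), np.float64(-0.00021088009237351692)) in dock (np.float64(-0.08551537010666925), np.float64(0.0010834584719892296))
[ 441.1 -194.4] [54.9 63.7] 12.03178596496582
[ 716.2 -181.4] [ 82.3 118.9] 9.748113632202148
[807.  374.6] [104.    4.8] 89.833740234375
[[ 0.7302 -0.1374]
 [ 0.7459 -0.226 ]
 [ 0.6908 -0.1437]
 [ 0.7063 -0.233 ]] [ 0.71832971 -0.18501948]
```

Blade top at 42 mm puts the underside at about 37 mm, so it meets the bench at TCP z≈0.214. The lateral offset is about +2 mm. Lower it, then insert.

```bash
python3 -m jog '[[0,0.2,1,0,0,0],[0,0.2,2,0,0,0],[0,0.2,3,0,0,0],[0,0.2,3.5,0,0,0],[0,0.2,3.7,0,0,0],[0,0.2,3.7,0,0,0],[0,0.2,3.7,0,0,0]]'; python3 -m jog '[[1.5,0,0,0,0,0],[3,0,0,0,0,0],[4.5,0,0,0,0,0],[6,0,0,0,0,0],[7.5,0,0,0,0,0],[8.5,0,0,0,0,0],[8.5,0,0,0,0,0],[8.5,0,0,0,0,0]]';  python3 - <<'E'
from h import *; from station import ctrl
c=ctrl.camera("scene"); cv2.imwrite("pics/s4.png",c["img"][130:330,80:340].repeat(3,0).repeat(3,1))
print(ctrl.get_obs()["force"])
E
```

```text
time_s: 5.8
ee_pos: [0.5356, -0.2151, 0.2168]
eef_rot: [-3.141, 0.0, 0.174]
force: [-7.3, 5.5, 14.3]
grip_width: 0.0177
grip_force: 40.0
time_s: 6.6
ee_pos: [0.62, -0.2005, 0.2169]
eef_rot: [3.14, -0.003, 0.174]
force: [2.6, 1.1, 5.8]
grip_width: 0.0176
grip_force: 40.0
[ 3.39006392 -0.67335578  5.8324769 ]
```

View pics/s4.png

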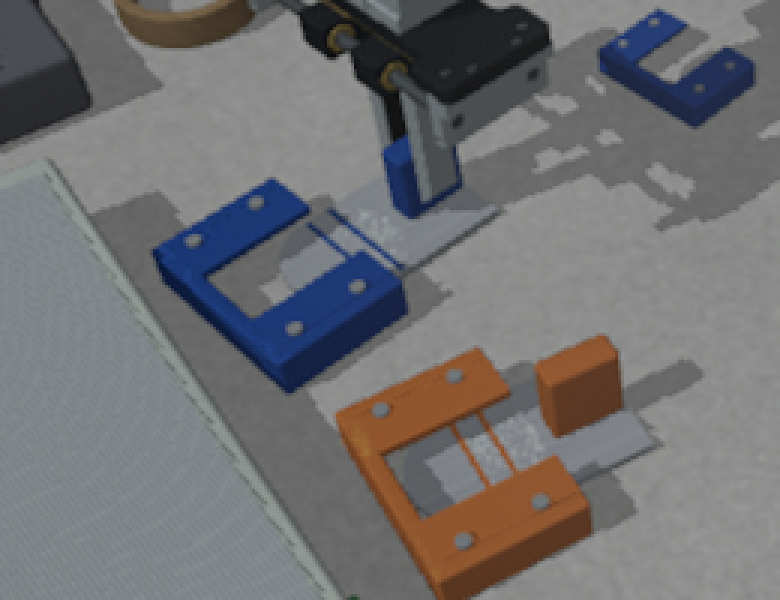

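The blade is entering the blue slot under both lips (crop px 330,240), centred, with only light bench contact. Push on to the back.

```bash
python3 -m jog '[[1,0,0,0,0,0],[2,0,0,0,0,0],[2.6,0,0,0,0,0],[3,0,0,0,0,0],[3,0,0,0,0,0],[3,0,0,0,0,0]]'; python3 -m jog '[[0.2,0,0,0,0,0],[0.4,0,0,0,0,0],[0.4,0,0,0,0,0],[0.4,0,0,0,0,0]]'
```

```text
time_s: 7.25
ee_pos: [0.6492, -0.1955, 0.2169]
eef_rot: [3.141, -0.002, 0.174]
force: [0.8, -0.5, 6.2]
grip_width: 0.0178
grip_force: 40.0
time_s: 7.65
ee_pos: [0.6529, -0.1949, 0.2168]
eef_rot: [3.141, -0.001, 0.174]
force: [-2.6, -1.2, 8.3]
grip_width: 0.0176
grip_force: 40.0
```

```bash
python3 -m jog '[[0.2,0,0,0,0,0],[0.3,0,0,0,0,0],[0.3,0,0,0,0,0]]'; python3 -m jog '[[0,0,0,0,0,0],[0,0,0,0,0,0],[0,0,0,0,0,0],[0,0,0,0,0,0],[0,0,0,0,0,0],[0,0,0,0,0,0],[0,0,0,0,0,0],[0,0,0,0,0,0]]' 60
```

```text
time_s: 7.95
ee_pos: [0.6555, -0.1946, 0.2168]
eef_rot: [3.141, 0.001, 0.174]
force: [-10.2, -0.1, 11.9]
grip_width: 0.0178
grip_force: 40.0
time_s: 8.75
ee_pos: [0.6557, -0.1942, 0.2161]
eef_rot: [-3.142, 0.0, 0.174]
force: [-1.3, 0.6, 0.5]
grip_width: 0.0566
grip_force: 0.0
```

The push met 10 N, so the blade reached the back wall, and the gauge is released. Retreat straight up and check.

```bash
python3 -m jog '[[0,0,-1,0,0,0],[0,0,-3,0,0,0],[0,0,-6,0,0,0],[0,0,-10,0,0,0],[0,0,-14,0,0,0],[0,0,-14,0,0,0]]'; python3 -m jog '[[-8,5,0,0,0,0],[-16,10,0,0,0,0],[-20,15,0,0,0,0],[-20,20,0,0,0,0],[-20,20,0,0,0,0],[-20,20,0,0,0,0],[-20,20,0,0,0,0],[-20,20,0,0,0,0]]'; python3 - <<'E'
from h import *; from station import ctrl
t=ctrl.camera("top");s=ctrl.camera("scene")
cv2.imwrite("pics/f.png",np.hstack([t["img"][70:270,270:470],s["img"][130:330,80:280]]).repeat(2,0).repeat(2,1))
for k in blobs(t["img"]):
    r=cv2.minAreaRect(ray(t,k.reshape(-1,2),.05).astype(np.float32)*1000);print(np.round(r[0],1),np.round(r[1],1),r[2])
for c in (dict(np.load("top0.npz")),t):
    for k in blobs(c["img"],(3,150,60),(18,255,255),200): print("orange",cv2.boundingRect(k))
E
```

```text
time_s: 9.35
ee_pos: [0.6558, -0.1942, 0.3637]
eef_rot: [3.137, -0.009, 0.174]
force: [0.2, 0.3, 0.4]
grip_width: 0.0564
grip_force: 0.0
time_s: 10.15
ee_pos: [0.493, -0.4261, 0.356]
eef_rot: [-3.141, 0.0, 0.172]
force: [-0.5, 1.4, 0.6]
grip_width: 0.0564
grip_force: 0.0
[ 444.8 -196.1] [53.6 78.8] 12.03243637084961
[ 650.7 -188.9] [42.3 27.1] 9.877338409423828
[ 709.5 -175.3] [ 79.7 115.1] 9.74811840057373
orange (314, 170, 13, 28)
orange (282, 115, 74, 56)
orange (314, 170, 13, 29)
orange (282, 115, 74, 56)
```

View pics/f.png

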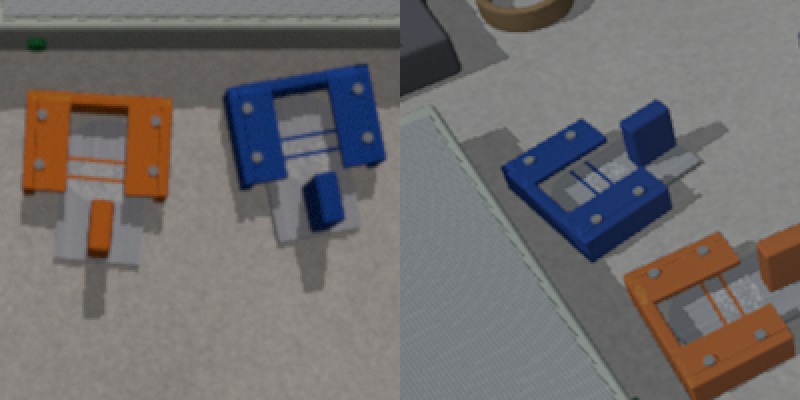

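The blue gauge lies flat, centred and fully in the large blue dock, with its grip outside (left panel px 325,200). The orange gauge is unmoved and the arm is clear.

```bash
python3 -c "
from station import ctrl; print(ctrl.hand_in())"
```

```text
the job is handed in; nothing more can be done
None
```

I slid the blue gauge flat into the large blue dock until it met the back wall, let go and handed the job in at about 10 s; the orange gauge has not moved, and hand-in reported no pass or fail.

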